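# Shift the hold on a rack rail: lock the right-hand welding pliers, free the left-hand ones

## Task

The drying-rack rail on the tilted welding jig is held at its left end only, and that is the end to be welded next. Squeeze the handles of the right-hand locking pliers together until they snap over centre and stay locked on the rail, and only then flick the release lever of the left-hand pliers so that they spring wide open; the rail must never be left unheld or shift from its place, and the ware and tools standing around are not to be disturbed. (Left and right are as the robot sees them, left being +y.)

Things in the scene. Friction and masses are not known exactly. Their poses are not given: they have to be found in the camera images.
- deck: Sloping top plate of the fixed welding jig, dark steel, 520 (y) x 200 mm, tilted 32 deg to face the robot. Origin: mid upper face, under the rail's middle, 74 mm over the bench. x up the slope (away from robot), y left along the rail, z square out of the plate. Deck offsets below are in this frame, mm. 10 mm edge at x = -99. A magnetic square, 18 mm high, lies up-slope of the rail, |y| < 55.
- rail: The part: loose grey-brown square steel tube 170 (its y) x 25 x 25 mm, about 0.32 kg, origin at its centre. Lies along the deck at x = 0, axis 38 mm over the plate, on two rests at y = -42 and 42, its lower side against the fixed jaws of both pliers.
- right_pliers_jaw: Moving (up-slope) jaw of the right-hand pliers, with the handle it carries. Origin: its pivot, deck (6, -113, 38). It starts open, 5 mm clear of the rail. Both pliers: plain steel, 225 mm long, lying parallel to the deck, mid-plane 38 mm over it, jaws on the rail's ends, handles outwards along y. Lower (down-slope) jaw and handle are one piece fixed to the deck; only the upper ones move.
- left_pliers_jaw: The same jaw of the left-hand pliers (mirror image), pivot at deck (6, 113, 38). It starts locked firmly on the rail.
- right_pliers_fixed_grip (a point): Middle of the right pliers' fixed handle at the place to squeeze, deck (-16, -178, 38). Straight bar 12 mm thick along deck x, 18 deep along z; its outer face is 6 mm down-slope of this point. Rigid, so a hand closing both fingers equally must be centred at deck x = 0 or a little lower. Under it: 5 mm foot plate on the deck, mounting lugs at y -108 to -130 and -196 to -218.
- right_pliers_moving_grip (a point): Middle of the right pliers' moving handle at the place to squeeze; moves with it. 12 mm thick in the plane, 18 deep along z. Locked: deck (18.5, -178, 38), the handles' outer faces 47 mm apart, centred on x = 1. Open: 19 mm further up-slope, faces about 66 mm apart, centred on x = 11. Pushing it down-slope takes 4 to 10 N, then it snaps over centre to a stop; grip with 20 to 40 N.
- right_pliers_handle (a joint): Angle of the moving handle to its jaw, right-hand pliers (rad): about 0.03 (0 to 0.05) = over centre, locked; 0.51 = open, as at the start. Dead centre is near 0.10: let go before it and they spring open again.
- left_pliers_handle (a joint): The same for the left-hand pliers: about 0.03 (0 to 0.05) = locked, as at the start; released, they spring open by themselves to about 0.51, the handle's end swinging some 45 mm up the slope.
- left_pliers_release_tail (a point): Tail of the left pliers' release lever: dark steel tongue, 6 mm thick in the plane, 13 deep along z, on the inner (down-slope) side of the moving handle, 26 mm past its end. Point: 10 mm from the tip, deck (7, 269, 38) when locked. Push it up-slope (+x), towards its handle: 2 to 4 N, 15 to 25 mm. Deck is bare down-slope of it; the fixed handle's knob (16 mm across, x = -16) ends at y = 253.
- left_pliers_release (a joint): Angle of that release lever on its handle (rad): 0 at rest, grows as the tail is pushed up-slope, stop at 0.30; light return spring. The lock trips at about 0.12 to 0.25.
- tree: Bystander: unfired ceramic fir tree, 160 mm high, 110 mm across, standing behind the jig on the right. Origin at its foot.
- tumbler: Bystander: grey unfired tumbler, 115 mm high, 72 mm across, standing to the right of the jig.
- tumbler2: Bystander: a second such tumbler behind the jig on the left.
- flagon: Bystander: unfired flagon with a small handle, 150 mm high, 90 mm across, standing to the left of the jig.
- wire_brush: Bystander: wooden wire brush, 275 mm long, 34 mm high, lying in front of the jig on the left.
- chipping_hammer: Bystander: chipping hammer, 230 mm long, lying in front of the jig on the right.
- offcut: Bystander: flat-bar offcut, 140 x 30 x 6 mm, lying behind the jig.

How it is judged:
On the way, in this order (a step that is already met when the one before it is completed fails the run):
1. the right-hand pliers are over centre and grip the rail while the left-hand pliers still hold it (value of joint each of right_pliers_handle, left_pliers_handle below 0.06 rad and contact force between each of right_pliers_jaw, left_pliers_jaw and rail above 10 N), for 0.3 s.
2. the release lever of the left-hand pliers is pushed (value of joint left_pliers_release above 0.06 rad).
At the end, for the whole second after the job is handed in: The right-hand pliers are locked over centre (handle angle under 0.06 rad) and grip the rail with more than 10 N, the left-hand pliers stand wide open (handle angle over 0.4 rad) clear of the rail, and the rail is at rest within 5 mm of where it was (value of joint right_pliers_handle below 0.06 rad and contact force between right_pliers_jaw and rail above 10 N and value of joint left_pliers_handle above 0.4 rad and contact force between left_pliers_jaw and rail below 1 N and distance of rail from where it was at the start of the episode below 0.005 m and linear speed of rail below 0.01 m/s); the robot touches nothing.
It fails at once if the rail is left unheld: both pliers loose at once (value of joint each of left_pliers_handle, right_pliers_handle above 0.12 rad).
It fails at once if the rail is shifted by more than 8 mm (distance of rail from where it was at the start of the episode above 0.008 m).
It fails at once if a bystander is pushed by more than 30 mm (distance of any of tree, tumbler, tumbler2, flagon, wire_brush, chipping_hammer, offcut from where it was at the start of the episode above 0.03 m).
It also fails if it takes over 42 s, if anything falls off the work surface, if the arm or the gripper's body presses on something with over 40 N, if the wrist force passes 120 N, or if a joint passes its speed limit or range.

## Robot

A 7-joint arm with a two-finger parallel gripper is mounted at the origin on the work surface. World frame = base frame: x ahead of the robot, y to its left, z up, the work surface at z = 0. Lengths are in m, angles in rad, forces in N, time in s.
With the tool pointing down it reaches from about 0.425 to 0.875 m from the base axis. Payload 4.7 kg.
Tool frame: the origin (TCP) lies at the centre of the arm's flange, where the gripper is bolted on; the fingertips stand 182 mm ahead of it and the grasp point (between the pads) lies 164 mm ahead of it (bot.tips_ahead is the distance from the TCP to the fingertips, in m); z points along the fingers, y is the line along which they close (so a half turn about z gives the same grasp; the last joint's range is limited). The gripper opens to 87 mm and grips with 3 to 60 N. Pads are 19 mm wide; open, the fingers measure 117 mm over their backs; the gripper's body (75 mm by 190 mm) begins 51 mm behind the grasp point.
Start: joints at [0.014, 0.321, -0.07, 1.45, 0.023, 1.371, -0.057], TCP at [0.65, -0, 0.405] pointing down, gripper open.
Joint ranges: [-2.86, 2.86], [-0.3, 2.09], [-1.38, 1.24], [0.06, 2.45], [-1.56, 4.7], [0.09, 2.05], [-2.69, 2.69]. Speed limits (rad/s): [2.57, 2.57, 3.14, 3.14, 3.14, 3.14, 3.14].

## Interface

Orientations are given as [roll, pitch, yaw] about the fixed x, y, z axes, in that order (R = Rz(yaw) Ry(pitch) Rx(roll)).
In Python, from station import bot gives the robot as it stands. Calls block until the motion is done:
- bot.goto(position, orientation): joint-space move of the TCP to a pose.
- bot.move_linear(position, ori=None, max_speed=0.15): straight line of the TCP; ori=None keeps the orientation; max_speed is the mean speed in m/s.
- bot.set_joints(angles): joint-space move.
- bot.command_gripper(opening, grasp_force=None): finger opening in m; grasp_force is the grip in N (None keeps the last); returns when the fingers have stopped.
- bot.dwell(seconds).
- bot.ik(position, orientation): joint angles nearest the present ones, or None.
- bot.camera(name): name is "scene" or "side" or "wrist"; returns a dict with "color" (480x640x3 uint8, red, green, blue), "z_map" (480x640 float32, m along the optical axis (not along the pixel's ray), 0 where there is no reading), "vertical_fov" (degrees; the focal length in pixels is half the picture's height over the tangent of half this angle, whatever the lens; pixels are square), "cx", "cy" (the principal point, pixels), "view" (4x4, takes a point from world to camera coordinates); the wrist camera has in their place "T_tool_cam" (4x4, takes a point from camera to tool coordinates, whose origin is the TCP and whose axes are the flange's). Camera axes: x right, y down, z forward; pixel columns grow to the right and rows downward; lengths in m; the calibration is good to about 2 mm. The wrist camera is an equidistant fisheye: a pixel r from the principal point sees the ray r / f radians off the axis. A picture is of the moment at which its call begins: read the wrist's pose just before it.
A pose or a line that the arm cannot do raises bot.MotionError and nothing moves.
- bot.hand_in(): hands the job in; it is judged then, once.
Trained networks look in a picture, given as the dict that the camera call returned (one of the last four; its "shot" number tells which), for a name from the list of things; names that differ only in an ending like _2 or _b are one class to them, and where a whole thing is asked for, a point or a joint stands for the part that bears it (a point fixed in the world has none). Each returns a list of dicts, best first, with "score" (0 to 1); they miss things now and then, are a little off and sometimes report something else, mostly with a low value. They report only what shows in the picture. A call takes as long as a camera call.
- bot.boxes_of(picture, target): "at" ([x, y, z] in m, in world coordinates, good to about 4 mm: the middle of the surface that is visible of it).
- bot.pinpoint(picture, target): "at" ([x, y, z] in m, in world coordinates, good to about 4 mm: a listed point, or the origin of a listed thing).
Readings, each from a call of its own:
- bot.current_time(): time.
- bot.current_joint_pos(): joint angles.
- bot.current_joint_velocities(): joint speeds.
- bot.current_joint_torque(): joint torques, N m.
- bot.current_eef_pos(): TCP position.
- bot.current_tcp_rot(): TCP orientation.
- bot.current_force(): force on the tool from outside, world axes, zero at the start.
- bot.current_ft_torque(): the same for the moment, N m.
- bot.current_grip_width(): finger opening in m.
- bot.current_grasp_force(): force on a finger pad.
Only numpy, scipy, OpenCV 4.12 (cv2) and the standard library are available. Lean on these libraries where they do the work, as an engineer would, in place of code of your own. Each camera call takes 0.05 s, during which the arm holds its last target. There are 200 camera calls.

## Working session

There is one attempt and no reset: what is moved stays moved. The work goes in short steps, each a Python script; the robot and the scene stay as the last script left them, time stands still between calls to the robot, and variables do not carry over. Pictures are saved under pics/ and viewed, at most 10 in all, crops included, and the job is handed in when it is done.

```bash
mkdir -p pics; ls
cat > look.py <<'E'
from station import bot
import cv2, numpy as np
for n in ["scene","side"]:
    p=bot.camera(n); cv2.imwrite(f"pics/{n}0.png",p["color"][:,:,::-1])
    print(n,p["cx"],p["cy"],p["vertical_fov"])
    for t in ["deck","rail","right_pliers_jaw","left_pliers_jaw","right_pliers_fixed_grip","right_pliers_moving_grip","left_pliers_release_tail","tree","tumbler","tumbler2","flagon","wire_brush","chipping_hammer","offcut"]:
        r=bot.pinpoint(p,t)
        print(t,[(np.round(d["at"],3).tolist(),round(d["score"],2)) for d in r[:2]])
print(bot.current_time())
E
python3 look.py
```

```text
pics
scene 323.1114368088391 241.30546758852086 51.52108295204588
deck [([0.558, 0.047, 0.073], 0.73)]
rail [([0.537, 0.042, 0.109], 0.72), ([0.542, 0.156, 0.111], 0.44)]
right_pliers_jaw [([0.544, -0.069, 0.107], 0.7)]
left_pliers_jaw [([0.54, 0.161, 0.11], 0.86)]
right_pliers_fixed_grip [([0.527, -0.137, 0.096], 0.7)]
right_pliers_moving_grip [([0.575, -0.133, 0.126], 0.74), ([0.567, -0.341, -0.002], 0.5)]
left_pliers_release_tail [([0.537, 0.312, 0.112], 0.6)]
tree [([0.718, -0.17, 0.005], 0.82)]
tumbler [([0.708, 0.215, 0.002], 0.83), ([0.572, -0.34, -0.001], 0.58)]
tumbler2 [([0.708, 0.215, 0.002], 0.83), ([0.572, -0.34, -0.001], 0.58)]
flagon [([0.465, 0.429, 0.0], 0.55)]
wire_brush [([0.395, 0.188, -0.003], 0.62)]
chipping_hammer [([0.364, -0.138, 0.001], 0.73)]
offcut [([0.693, 0.03, 0.004], 0.7)]
side 322.40647068760154 239.7910870794884 55.36002959416183
deck [([0.542, 0.158, 0.108], 0.66), ([0.561, 0.044, 0.074], 0.64)]
rail [([0.54, 0.043, 0.105], 0.74)]
right_pliers_jaw [([0.542, -0.071, 0.109], 0.73), ([0.465, 0.428, -0.0], 0.68)]
left_pliers_jaw [([0.542, 0.161, 0.107], 0.72)]
right_pliers_fixed_grip [([0.531, -0.136, 0.1], 0.77)]
right_pliers_moving_grip [([0.575, -0.133, 0.126], 0.88)]
left_pliers_release_tail [([0.537, 0.311, 0.114], 0.46)]
tree [([0.718, -0.174, -0.003], 0.57)]
tumbler [([0.566, -0.339, 0.001], 0.8), ([0.701, 0.213, -0.0], 0.55)]
tumbler2 [([0.566, -0.339, 0.001], 0.8), ([0.701, 0.213, -0.0], 0.55)]
flagon [([0.468, 0.426, -0.001], 0.89), ([0.54, 0.161, 0.111], 0.63)]
wire_brush [([0.397, 0.192, -0.004], 0.77)]
chipping_hammer [([0.369, -0.14, -0.007], 0.93)]
offcut []
1.5
```

```bash
cat > h.py <<'E'
import numpy as np
from scipy.spatial.transform import Rotation as R
from station import bot
D=dict(deck=(0,0,0),rail=(0,0,38),right_pliers_jaw=(6,-113,38),left_pliers_jaw=(6,113,38),right_pliers_fixed_grip=(-16,-178,38),right_pliers_moving_grip=(37.5,-178,38),left_pliers_release_tail=(7,269,38))
T=np.radians(32)
def Rd(yaw): return R.from_euler('ZY',[yaw,-T])   # deck->world
def fit(obs):  # list of (name, xyz); yaw+translation
    from scipy.optimize import least_squares
    P=np.array([D[n] for n,_ in obs])/1000; Q=np.array([q for _,q in obs])
    f=lambda v: (Rd(v[0]).apply(P)+v[1:]-Q).ravel()
    s=least_squares(f,[0,.56,.045,.074],loss='soft_l1',f_scale=.004)
    return s.x, (f(s.x).reshape(-1,3)*1000).round(1)
def pose(v,p,rz=0):  # grasp point at deck p (mm), tool z=-n, tool y along deck x (+-)
    r=Rd(v[0]); s=1 if rz==0 else -1
    M=np.array([[0,s,0],[s,0,0],[0,0,-1]]).T  # columns: tool x,y,z in deck
    rr=r*R.from_matrix(M)
    pos=r.apply(np.array(p)/1000)+v[1:]-.164*rr.apply([0,0,1])
    return pos, rr.as_euler('xyz')
E
python3 - <<'E'
from h import *
obs=[("deck",(.558,.047,.073)),("deck",(.561,.044,.074)),("rail",(.537,.042,.109)),("rail",(.54,.043,.105)),("right_pliers_jaw",(.544,-.069,.107)),("right_pliers_jaw",(.542,-.071,.109)),("left_pliers_jaw",(.54,.161,.11)),("left_pliers_jaw",(.542,.161,.107)),
("right_pliers_fixed_grip",(.527,-.137,.096)),("right_pliers_fixed_grip",(.531,-.136,.1)),("right_pliers_moving_grip",(.575,-.133,.126)),("right_pliers_moving_grip",(.575,-.133,.126)),("left_pliers_release_tail",(.537,.312,.112)),("left_pliers_release_tail",(.537,.311,.114))]
v,r=fit(obs);print(v.tolist());print(r)
for p in [(11,-178,130),(11,-178,38),(-1,-178,38),(-25,271,120),(-25,271,38),(15,271,38)]:
  for s in (0,1):
    po,o=pose(v,p,s);q=bot.ik(po,o);print(p,s,po.round(3),o.round(2),None if q is None else np.round(q,2))
E
```

```text
[0.024520641198839014, 0.5582239926741186, 0.04412507925544861, 0.07409546627624725]
[[ 0.2 -2.9  1.1]
 [-2.8  0.1  0.1]
 [ 1.1  1.6 -2.7]
 [-1.9  0.6  1.3]
 [ 2.  -0.2  2.5]
 [ 4.   1.8  0.5]
 [ 0.4 -4.3 -0.5]
 [-1.6 -4.3  2.5]
 [ 1.9  2.4  1.8]
 [-2.1  1.4 -2.2]
 [-0.8 -0.5  0.2]
 [-0.8 -0.5  0.2]
 [ 0.4  0.7 -2. ]
 [ 0.4  1.7 -4. ]]
(11, -178, 130) 0 [ 0.416 -0.137  0.329] [2.58 0.   1.6 ] [ 0.15 -0.27  0.16  2.27 -0.23  0.63  0.5 ]
(11, -178, 130) 1 [ 0.416 -0.137  0.329] [-2.58  0.   -1.55] [ 0.35 -0.26 -0.01  2.26 -0.33  0.64 -2.56]
(11, -178, 38) 0 [ 0.465 -0.136  0.251] [2.58 0.   1.6 ] [ 0.15 -0.05  0.14  2.26 -0.4   0.42  0.64]
(11, -178, 38) 1 [ 0.465 -0.136  0.251] [-2.58  0.   -1.55] [ 0.2  -0.05  0.09  2.26 -0.4   0.42 -2.5 ]
(-1, -178, 38) 0 [ 0.455 -0.136  0.245] [2.58 0.   1.6 ] [ 0.14 -0.06  0.16  2.29 -0.41  0.41  0.66]
(-1, -178, 38) 1 [ 0.455 -0.136  0.245] [-2.58  0.   -1.55] [ 0.22 -0.06  0.08  2.28 -0.42  0.41 -2.47]
(-25, 271, 120) 0 [0.38  0.311 0.302] [2.58 0.   1.6 ] [-0.19 -0.05 -0.68  2.13  0.58  0.75 -1.23]
(-25, 271, 120) 1 [0.38  0.311 0.302] [-2.58  0.   -1.55] [-1.78 -0.14  0.85  2.18  0.75  0.83  1.79]
(-25, 271, 38) 0 [0.423 0.312 0.232] [2.58 0.   1.6 ] [-0.28  0.14 -0.56  2.13  0.83  0.65 -1.42]
(-25, 271, 38) 1 [0.423 0.312 0.232] [-2.58  0.   -1.55] [ 0.27  0.29 -1.17  2.12  1.05  0.78  1.59]
(15, 271, 38) 0 [0.457 0.313 0.253] [2.58 0.   1.6 ] [-0.26  0.16 -0.54  2.06  0.78  0.67 -1.31]
(15, 271, 38) 1 [0.457 0.313 0.253] [-2.58  0.   -1.55] [ 0.29  0.33 -1.17  2.04  1.04  0.81  1.68]
```

View pics/scene0.png

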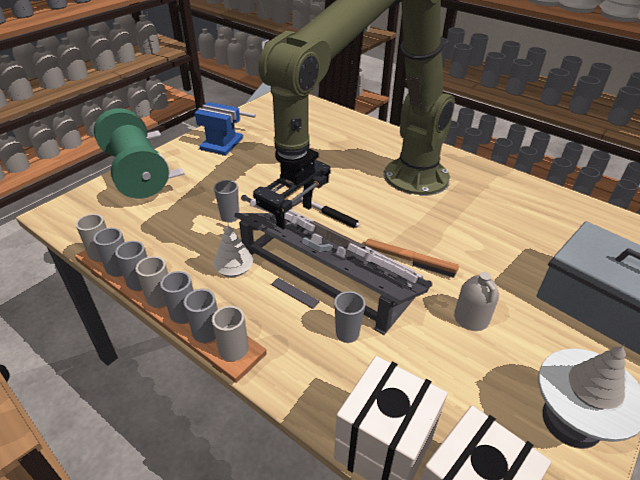

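View pics/side0.png

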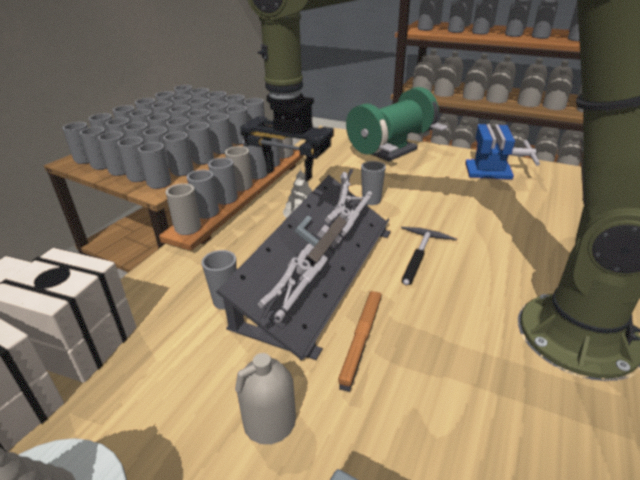

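Both views show the jig mid-picture, right pliers open, left closed; the network fits agree within ~4 mm. Next I'll go to hover over the right handles and refine with the wrist camera.

```bash
cat >> h.py <<'E'
V0=np.array([0.02452,0.55822,0.04413,0.0741])
def wrist(names,fn=None):
    import cv2
    p=bot.camera("wrist")
    if fn: cv2.imwrite(fn,p["color"][:,:,::-1])
    out=[]
    for t in names:
        for d in bot.pinpoint(p,t)[:2]: print(t,np.round(d["at"],4).tolist(),round(d["score"],2)); out.append((t,d["at"],d["score"]))
    return p,out
E
python3 - <<'E'
from h import *
N=["right_pliers_jaw","right_pliers_fixed_grip","right_pliers_moving_grip","rail","left_pliers_jaw"]
po,o=pose(V0,(11,-165,125)); bot.goto(po,o); wrist(N,"pics/w1.png")
po,o=pose(V0,(11,-178,100)); bot.move_linear(po,o); wrist(N)
print(bot.current_time(),bot.current_force(),bot.current_eef_pos(),po)
r=Rd(V0[0])
E
```

```text
right_pliers_jaw [0.5439, -0.0745, 0.1145] 0.92
right_pliers_fixed_grip [0.5228, -0.13, 0.0973] 0.57
right_pliers_moving_grip [0.5691, -0.134, 0.1268] 0.66
right_pliers_jaw [0.546, -0.0707, 0.1118] 0.93
right_pliers_fixed_grip [0.5235, -0.1322, 0.0971] 0.64
right_pliers_moving_grip [0.3639, -0.1393, 0.0009] 0.59
right_pliers_moving_grip [0.5723, -0.1322, 0.129] 0.56
3.25 [-1.02921458 -0.25935476 -0.15198687] [ 0.43206916 -0.13683195  0.3044419 ] [ 0.43205322 -0.13701775  0.30381381]
```

View pics/w1.png

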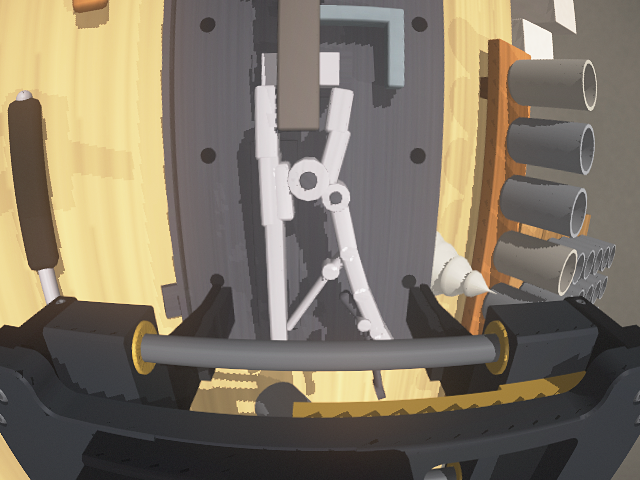

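The wrist picture shows both handles (fixed at col ~275, moving up to ~380, row 340) between the two fingertips (222,290), (415,290). Checking the deck frame with depth.

```bash
cat >> h.py <<'E'
def cloud(p,pos,rpy,v):
    "wrist depth picture -> deck-frame points, mm (480,640,3)"
    f=240/np.tan(np.radians(p["vertical_fov"]/2)); z=p["z_map"]
    u,w=np.meshgrid(np.arange(640)-p["cx"],np.arange(480)-p["cy"])
    r=np.hypot(u,w)+1e-9; th=r/f; s=np.tan(th)/r
    c=np.stack([u*s*z,w*s*z,z],-1).reshape(-1,3)
    T_=np.array(p["T_tool_cam"]); t=c@T_[:3,:3].T+T_[:3,3]
    W=R.from_euler('xyz',rpy).apply(t)+pos
    d=Rd(v[0]).inv().apply(W-v[1:])*1000
    d[(z.ravel()<=0)|(th.ravel()>1.3)]=np.nan
    return d
E
python3 - <<'E'
from h import *
pos,rpy=bot.current_eef_pos(),bot.current_tcp_rot(); p=bot.camera("wrist")
d=cloud(p,pos,rpy,V0); d=d[~np.isnan(d[:,0])]
m=lambda a,b,c,e,g,h:d[(d[:,0]>a)&(d[:,0]<b)&(d[:,1]>c)&(d[:,1]<e)&(d[:,2]>g)&(d[:,2]<h)]
q=m(-80,80,-60,100,-10,10); print("deck z", np.median(q[:,2]),len(q), np.polyfit(q[:,0],q[:,2],1))
q=m(-40,40,-80,-50,43,60); print("rail top z",np.median(q[:,2]),"x",np.percentile(q[:,0],[2,98]), "ymin",np.percentile(m(-8,8,-100,0,43,60)[:,1],1) if len(q) else 0)
for y in range(-190,-130,8):
    q=m(-40,70,y,y+8,38,60); h,e=np.histogram(q[:,0],np.arange(-40,71,4)); print(y,len(q),dict((int(a),int(b)) for a,b in zip(e,h) if b), np.median(q[:,2]) if len(q) else 0)
# edges of jaws/handle along y
E
```

```text
deck z 0.3050609312409335 11577 [0.00624617 0.76716759]
rail top z 49.64627666078551 x [-24.9569485   30.00389057] ymin -82.36107908234638
-190 681 {-24: 41, -20: 82, -16: 88, -12: 44, 4: 26, 8: 86, 12: 37, 16: 2, 28: 17, 32: 47, 36: 81, 40: 86, 44: 44} 47.08828195785605
-182 713 {-24: 39, -20: 86, -16: 89, -12: 49, 8: 14, 12: 62, 16: 58, 20: 40, 24: 3, 28: 25, 32: 87, 36: 86, 40: 72, 44: 3} 47.032873331495466
-174 859 {-24: 41, -20: 91, -16: 92, -12: 53, 12: 40, 16: 95, 20: 100, 24: 67, 28: 79, 32: 88, 36: 83, 40: 30} 46.80248591802083
-166 654 {-24: 39, -20: 91, -16: 94, -12: 59, 20: 39, 24: 89, 28: 91, 32: 94, 36: 58} 47.159351908602275
-158 593 {-24: 46, -20: 98, -16: 99, -12: 56, 20: 8, 24: 88, 28: 101, 32: 92, 36: 5} 47.3632202070891
-150 620 {-24: 45, -20: 99, -16: 99, -12: 70, 20: 50, 24: 104, 28: 99, 32: 54} 47.30174878617412
-142 747 {-28: 4, -24: 91, -20: 100, -16: 105, -12: 77, -8: 46, -4: 5, 20: 99, 24: 99, 28: 100, 32: 21} 47.311350897358054
-134 908 {-28: 11, -24: 103, -20: 104, -16: 105, -12: 112, -8: 111, -4: 12, 12: 6, 16: 71, 20: 99, 24: 107, 28: 67} 47.48814214627346
```

Run:
```python
from h import *
V=V0
po,o=pose(V,(11,-178,38)); bot.move_linear(po,o,max_speed=.08); print("F",bot.current_force().round(1))
bot.command_gripper(.072,25); print(bot.current_grip_width(),bot.current_force().round(1))
po,o=pose(V,(-1,-178,38)); bot.move_linear(po,o,max_speed=.04); print(bot.current_grip_width(),bot.current_force().round(1))
for w in (.060,.052,.044):
    bot.command_gripper(w,30); print(w,bot.current_grip_width(),bot.current_grasp_force(),bot.current_force().round(1),bot.current_time())
bot.dwell(.5); print(bot.current_grip_width(),bot.current_grasp_force(),bot.current_force().round(1),(bot.current_eef_pos()-po).round(4))
```

```text
F [-0.8  0.8 -0.5]
0.07219464586218428 [-0.7  0.4  0.3]
0.0719140623138403 [ 8.9 -1.1 -1.2]
0.06 0.0601365072794998 2.5125110246790427 [ 5.6 -1.1  0.9] 5.8417
0.052 0.05211776983001207 0.00032756605910301204 [-0.4  0.9 -0.1] 6.3333
0.044 0.04623945707220143 29.9283900707087 [ 5.4 -0.  -1.2] 6.7083
0.045421289060706097 29.928078242519405 [4.5 0.4 0.2] [0.0007 0.0001 0.0006]
```

The force dropped at 52 mm (snap), and the squeeze stopped at the locked width. Opening, and checking it stays locked.

Run:
```python
from h import *
V=V0
bot.command_gripper(.066,30); bot.dwell(.3); print(bot.current_grip_width(),bot.current_force().round(1))
po,o=pose(V,(0,-178,110)); bot.move_linear(po,o,max_speed=.12)
pos,rpy=bot.current_eef_pos(),bot.current_tcp_rot(); p,_=wrist(["right_pliers_moving_grip"],"pics/w2.png")
d=cloud(p,pos,rpy,V); d=d[~np.isnan(d[:,0])]
q=d[(abs(d[:,1]+178)<5)&(abs(d[:,2]-44)<6)&(abs(d[:,0])<60)]; h,e=np.histogram(q[:,0],np.arange(-40,61,4)); print(dict((int(a),int(b)) for a,b in zip(e,h) if b))
print(bot.current_time())
```

```text
0.0662850928172019 [-0.1 -0.1  0.2]
right_pliers_moving_grip [0.5574, -0.134, 0.1151] 0.69
{-24: 63, -20: 105, -16: 110, -12: 49, -8: 4, -4: 99, 0: 58, 8: 33, 12: 99, 16: 107, 20: 78}
9.0417
```

View pics/w2.png

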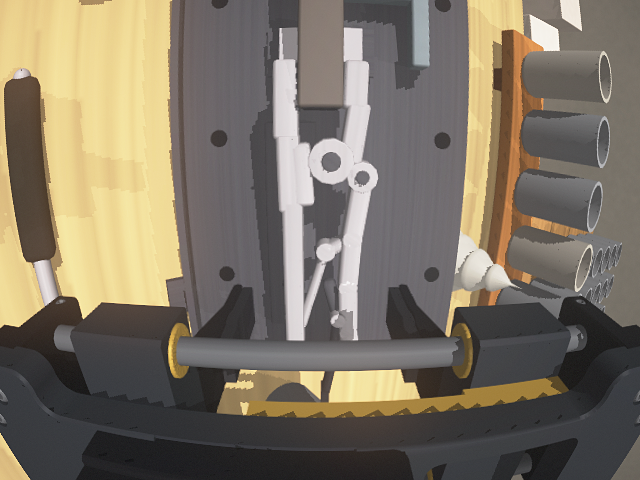

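Locked: moving handle now at x 12–24 (centre 18, as expected), jaw on the rail (col ~350, row 80). On to the left side.

Run:
```python
from h import *
V=V0
bot.command_gripper(0.0,20)
for y in (0,215):
    po,o=pose(V,(-25,y,115)); bot.move_linear(po,o,max_speed=.15)
print(bot.current_joint_pos().round(2),bot.current_time())
pos,rpy=bot.current_eef_pos(),bot.current_tcp_rot(); p,_=wrist(["left_pliers_release_tail"],"pics/w3.png")
d=cloud(p,pos,rpy,V); d=d[~np.isnan(d[:,0])]
for y in range(225,300,6):
    q=d[(abs(d[:,1]-y-3)<3)&(abs(d[:,2]-42)<9)&(abs(d[:,0])<60)]; h,e=np.histogram(q[:,0],np.arange(-40,61,4)); print(y,dict((int(a),int(b)) for a,b in zip(e,h) if b),np.median(q[:,2]) if len(q) else 0)
```

```text
Traceback (most recent call last):
station.MotionError: the arm cannot follow that straight line within its joint ranges
```

Run:
```python
from h import *
V=V0
def go(x,y,z):
    po,o=pose(V,(x,y,z)); 
    try: bot.move_linear(po,o,max_speed=.15); print("ok",x,y,z,bot.current_joint_pos().round(2)); return True
    except bot.MotionError as e: print("no",x,y,z); return False
go(40,-178,115)
for y in (-100,0,100,215):
    if not (go(40,y,115) or go(60,y,115) or go(60,y,130)): break
print(bot.current_time())
```

```text
ok 40 -178 115 [ 0.13 -0.2   0.16  2.21 -0.24  0.61  0.48]
ok 40 -100 115 [ 0.12 -0.25 -0.02  2.25 -0.13  0.59  0.21]
ok 40 0 115 [ 0.12 -0.26 -0.27  2.25  0.01  0.59 -0.14]
ok 40 100 115 [ 0.13 -0.21 -0.52  2.2   0.17  0.61 -0.5 ]
ok 40 215 115 [ 0.11 -0.08 -0.78  2.08  0.43  0.7  -0.92]
13.9333
```

Run:
```python
from h import *
V=V0
po,o=pose(V,(-10,215,100)); bot.move_linear(po,o,max_speed=.15)
print(bot.current_joint_pos().round(2),bot.current_time())
pos,rpy=bot.current_eef_pos(),bot.current_tcp_rot(); p,_=wrist(["left_pliers_release_tail"],"pics/w3.png")
d=cloud(p,pos,rpy,V); d=d[~np.isnan(d[:,0])]
for y in range(225,300,6):
    q=d[(abs(d[:,1]-y-3)<3)&(abs(d[:,2]-42)<9)&(abs(d[:,0])<60)]; h,e=np.histogram(q[:,0],np.arange(-40,61,4)); print(y,dict((int(a),int(b)) for a,b in zip(e,h) if b),np.median(q[:,2]) if len(q) else 0)
```

```text
[ 0.1  -0.1  -0.81  2.18  0.48  0.64 -1.03] 14.4333
left_pliers_release_tail [0.536, 0.3112, 0.1091] 0.85
225 {-24: 11, -20: 69, -16: 69, -12: 72, 8: 59, 12: 78, 16: 70, 20: 71, 24: 42} 45.9414913249071
231 {-20: 76, -16: 88, -12: 74, 8: 69, 12: 74, 16: 81, 20: 77, 24: 57} 43.01787820677461
237 {-24: 20, -20: 48, -16: 58, -12: 41, -8: 9, 4: 3, 8: 76, 12: 32, 16: 101, 20: 69, 24: 68, 28: 9} 44.08380270641457
243 {-24: 46, -20: 72, -16: 77, -12: 73, -8: 24, 4: 11, 8: 75, 12: 30, 16: 88, 20: 72, 24: 75, 28: 23} 44.374745454839
249 {-24: 43, -20: 88, -16: 91, -12: 86, -8: 27, 4: 18, 8: 73, 12: 16, 16: 70, 20: 110, 24: 91, 28: 38} 43.708687476681376
255 {-20: 19, -16: 31, -12: 11, 4: 41, 8: 74, 12: 6, 20: 4} 42.60418575228216
261 {4: 56, 8: 65} 43.31339086534277
267 {0: 8, 4: 75, 8: 39} 43.38453262440278
273 {0: 40, 4: 81, 8: 19} 44.690233447725376
279 {0: 44, 4: 83, 8: 11} 45.93538787730846
285 {0: 28, 4: 68, 8: 11} 42.6610837551144
291 {} 0
297 {} 0
```

View pics/w3.png

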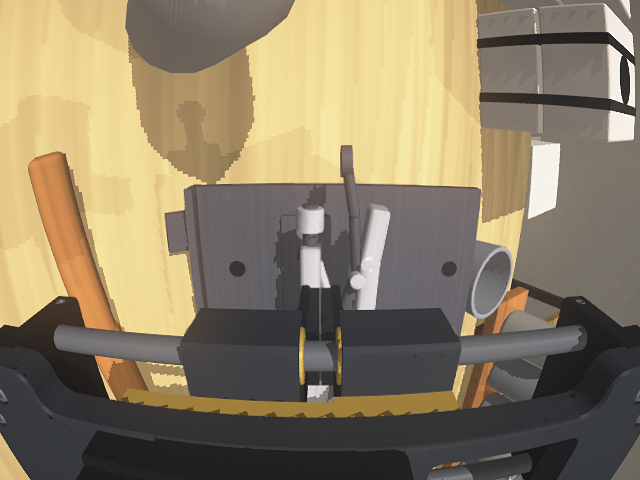

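The release tail shows at (347,150), the knob's end at (311,208); the left end sits ~4 mm further out in y and ~1.5 mm lower in x than the fit. I'll use y = 275.

Run:
```python
from h import *
V=V0
for p,s in [((-30,275,100),.15),((-30,275,38),.1)]:
    po,o=pose(V,p); bot.move_linear(po,o,max_speed=s)
print(bot.current_force().round(1),bot.current_time(),bot.current_joint_pos().round(2))
f0=bot.current_force(); ux=Rd(V[0]).apply([1,0,0]); hit=None;mx=0
for x in range(-27,24,3):
    po,o=pose(V,(x,275,38)); bot.move_linear(po,o,max_speed=.04)
    f=-(bot.current_force()-f0)@ux; print(x,round(f,1),end="; ")
    mx=max(mx,f)
    if hit is None and f>.9: hit=x
    if mx>1.5 and f<.5*mx and f<1 : break
    if f>15 or (hit is not None and x-hit>27): break
print(bot.current_time())
```

```text
[ 0.5  0.1 -0.1] 15.875 [-0.    0.19 -0.87  2.12  0.93  0.7  -1.49]
-27 -0.0; -24 0.5; -21 0.3; -18 0.8; -15 -0.2; -12 0.1; -9 0.8; -6 0.9; -3 2.7; 0 2.9; 3 1.7; 6 0.6; 18.875
```

Run:
```python
from h import *
import cv2
V=V0
for p,s in [((-30,275,38),.1),((-30,275,100),.12),((-10,215,115),.15)]:
    po,o=pose(V,p); bot.move_linear(po,o,max_speed=s)
bot.dwell(.3)
p,_=wrist(["left_pliers_release_tail"],"pics/w4.png")
s=bot.camera("side"); 
for t in ["rail","right_pliers_moving_grip","left_pliers_release_tail","flagon"]: print(t,[(np.round(d["at"],3).tolist(),round(d["score"],2)) for d in bot.pinpoint(s,t)[:1]])
c=cv2.resize(s["color"][160:360,200:420,::-1],None,fx=2.7,fy=2.7); cv2.imwrite("pics/s4.png",c)
print(bot.current_time(),bot.current_force().round(1))
```

```text
left_pliers_release_tail [0.5375, 0.3134, 0.1103] 0.97
rail [([0.541, 0.044, 0.105], 0.41)]
right_pliers_moving_grip []
left_pliers_release_tail [([0.537, 0.311, 0.11], 0.65)]
flagon [([0.466, 0.428, -0.001], 0.91)]
21.2833 [ 0.1  0.2 -0.7]
```

View pics/w4.png

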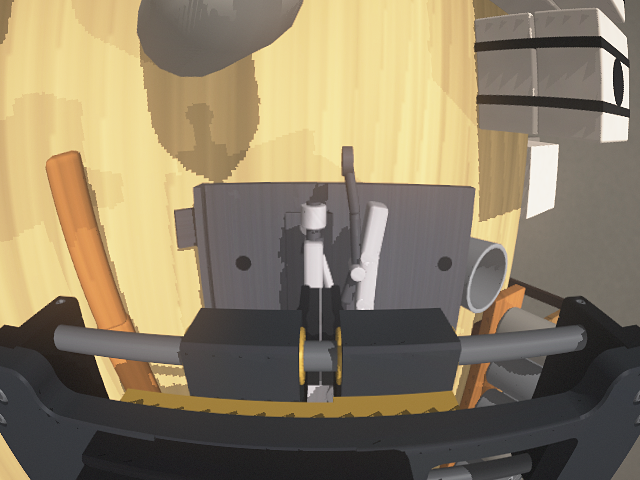

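View pics/s4.png

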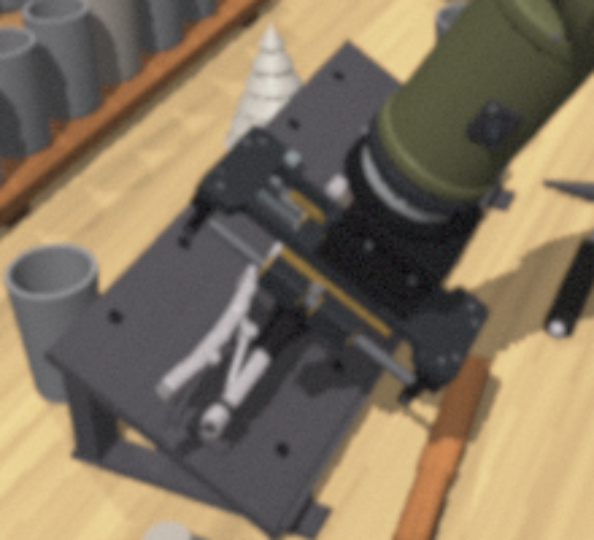

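Not tripped: tail (347,155) and handle are where they were. I stopped too early on a noisy force; push again, further.

Run:
```python
from h import *
V=V0
for p,s in [((-25,275,100),.15),((-25,275,38),.12),((0,275,38),.08)]:
    po,o=pose(V,p); bot.move_linear(po,o,max_speed=s)
ux=Rd(V[0]).apply([1,0,0])
F=lambda: round(-np.mean([bot.current_force()@ux for _ in range(3)]),1)
for x in range(3,28,3):
    po,o=pose(V,(x,275,38)); bot.move_linear(po,o,max_speed=.04)
    f=F(); print(x,f,end="; ")
    if f>12: break
print(bot.current_time(), (bot.current_eef_pos()-po).round(4))
s=bot.camera("side"); import cv2
cv2.imwrite("pics/s5.png",cv2.resize(s["color"][210:350,220:420,::-1],None,fx=3.5,fy=3.5))
```

```text
3 2.4; 6 1.5; 9 2.0; 12 1.7; 15 -0.4; 18 -0.3; 21 -0.7; 24 -0.2; 27 -0.7; 25.2417 [0.0002 0.     0.0001]
```

View pics/s5.png

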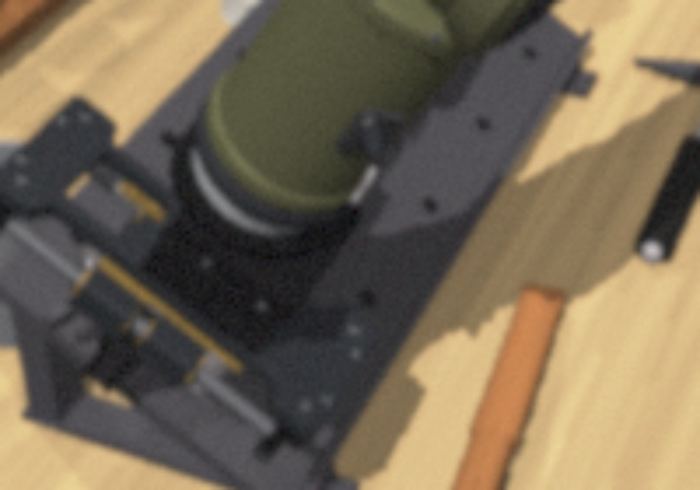

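The gripper hides the pliers here, but the force vanished after x = 12 mm: tripped. Retreat and check.

Run:
```python
from h import *
V=V0
for p,s in [((-20,275,38),.15),((-20,275,100),.15),((-10,215,115),.15)]:
    po,o=pose(V,p); bot.move_linear(po,o,max_speed=s)
pos,rpy=bot.current_eef_pos(),bot.current_tcp_rot(); p,_=wrist(["left_pliers_release_tail"],"pics/w6.png")
d=cloud(p,pos,rpy,V); d=d[~np.isnan(d[:,0])]
q=d[(abs(d[:,1]-246)<4)&(abs(d[:,2]-42)<9)&(abs(d[:,0])<90)]; h,e=np.histogram(q[:,0],np.arange(-40,91,4)); print(dict((int(a),int(b)) for a,b in zip(e,h) if b))
po,o=pose(V,(40,100,115)); bot.move_linear(po,o,max_speed=.15); wrist(["left_pliers_jaw"])
po,o=pose(V,(40,-100,115)); bot.move_linear(po,o,max_speed=.2)
pos,rpy=bot.current_eef_pos(),bot.current_tcp_rot(); p,_=wrist(["rail"],"pics/w7.png")
for n in("scene","side"):
    s=bot.camera(n)
    for t in ["rail","flagon","tree","tumbler","wire_brush","left_pliers_release_tail"]: print(t,[(np.round(x["at"],3).tolist(),round(x["score"],2)) for x in bot.pinpoint(s,t)[:1]])
print(bot.current_time(),bot.current_force().round(1))
```

```text
left_pliers_release_tail [0.5821, 0.3107, 0.1357] 0.61
{-24: 51, -20: 76, -16: 91, -12: 88, -8: 26, 48: 25, 52: 102, 56: 25, 60: 85, 64: 122, 68: 57, 72: 29}
left_pliers_jaw [0.539, 0.156, 0.1137] 0.59
rail [0.5365, 0.048, 0.1021] 0.97
rail [([0.536, 0.044, 0.105], 0.6)]
flagon [([0.469, 0.432, 0.001], 0.69)]
tree [([0.715, -0.171, 0.005], 0.95)]
tumbler [([0.567, -0.339, -0.0], 0.93)]
wire_brush [([0.395, 0.186, -0.001], 0.61)]
left_pliers_release_tail [([0.36, -0.14, 0.001], 0.62)]
rail [([0.541, 0.046, 0.104], 0.98)]
flagon [([0.472, 0.43, -0.001], 0.95)]
tree [([0.719, -0.172, -0.001], 0.76)]
tumbler [([0.566, -0.343, -0.002], 0.9)]
wire_brush [([0.397, 0.191, -0.0], 0.62)]
left_pliers_release_tail [([0.585, 0.313, 0.136], 0.74)]
30.025 [ 0.6 -0.1  0.3]
```

View pics/w7.png

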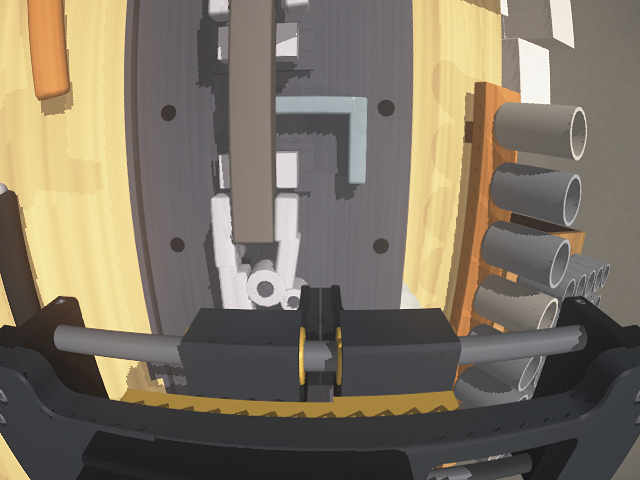

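The left handle has swung about 45 mm up-slope, so those pliers are open. The right jaws still hold the rail (col ~250, rows 200–240), and the rail and bystanders haven't moved.

```bash
python3 -c "
from station import bot
print(bot.hand_in(),bot.current_time())"
```

```text
the job is handed in; nothing more can be done
the job is handed in; nothing more can be done
```

The job is handed in, with no verdict returned: the right pliers are locked on the rail, the left pliers were then released and stand open, and rail and bystanders measured unmoved to within about 5 mm (the offcut, hammer and second tumbler weren't re-measured).

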